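# Level the webcam stand and seat the webcam on its pin

### The arm

A 6-joint arm with a two-finger parallel gripper is mounted at the origin on the work surface. World frame = base frame: x ahead of the robot, y to its left, z up, the work surface at z = 0. Lengths are in m, angles in rad, forces in N, time in s.
With the tool pointing down it reaches from about 0.325 to 0.9 m from the base axis. Payload 6.1 kg.
Tool frame: the origin (TCP) lies midway between the tips of the shut fingers; the grasp point (between the pads) lies 19 mm behind it (ctrl.hold_point_z is the distance from the TCP to the grasp point, in m); z points along the fingers, y is the line along which they close (so a half turn about z gives the same grasp; the last joint's range is limited). The gripper opens to 87 mm and grips with 3 to 60 N. Pads are 19 mm wide; open, the fingers measure 117 mm over their backs; the gripper's body (75 mm by 190 mm) begins 51 mm behind the grasp point.
Start: joints at [-1.368, 0.22, 1.526, -0, 1.395, -0.126], TCP at [0.202, -0.592, 0.223] pointing down, gripper open.
Joint ranges: [-2.98, 2.98], [-0.91, 2.08], [0.09, 2.57], [-1.24, 4.39], [0.2, 2.65], [-2.68, 2.68]. Speed limits (rad/s): [2.57, 2.57, 3.01, 3.14, 3.14, 3.14].

### API

Orientations are given as a unit quaternion [x, y, z, w].
In Python, from bench import ctrl gives the robot as it stands.
- The arm moves only by the shell command python3 -m creep 'ROWS'. ROWS is JSON, a list that holds one entry, the list of rows, each a list of 7 numbers: the shift along the world's x, y, z in units of 30 mm (1.0 is 30 mm), then the turn, a rotation vector about the world's x, y, z in units of 0.08 rad (1.0 is 0.08 rad), then the opening, from 0 (shut) to 1 (fully open). A call has 1 to 20 rows; each row shifts and turns the commanded pose from where the row before left it; what a row does not reach is not made up. A row lasts 1/12 s, in which the tool goes at most 41.7 mm and 7.16 degrees, less where a joint would pass 70% of its speed; a pose out of reach is approached as far as the arm can. A call with a number of a shift or a turn outside -1 to 1 is refused whole. A call with a gripper value outside its range is refused whole. The fingers move at their own pace and stop on an object; the grip force is fixed at half the most. Time passes only in rows, so rows that do not move let the fingers close. It gives the time, the measured TCP pose, the force, the opening and the grip force at its end, in the units of the state.
- ctrl.get_state(): the state, without advancing time (a new reading comes with each control period).
- ctrl.snapshot(name): name is "scene" or "top"; returns (picture, depth): 420x560x3 uint8, red, green, blue; 420x560 float32, m along the optical axis (not along the pixel's ray), 0 where there is no reading.
- ctrl.calibration(name): a dict with "fx", "fy", "cx", "cy" (pixels), "pose" (4x4, takes a point from camera to world coordinates). Camera axes: x right, y down, z forward; pixel columns grow to the right and rows downward; lengths in m; the calibration is good to about 2 mm. A picture is of the moment at which its call begins. calibration takes no time and is no camera call.
- ctrl.job_done(): hands the job in; it is judged then, once.
The state is a dict: "time_s": time; "qpos": joint angles; "qd": joint speeds; "effort": joint torques, N m; "tcp_pos": TCP position; "eef_rot": TCP orientation; "ft_force": force on the tool from outside, world axes, zero at the start; "wrist_torque": the same for the moment, N m; "gripper_width": finger opening in m; "gripper_force": force on a finger pad.
Only numpy, scipy, OpenCV 4.12 (cv2) and the standard library are available. Lean on these libraries where they do the work, as an engineer would, in place of code of your own. Each camera call takes 0.05 s, during which the arm holds its last target. There are 200 camera calls.

### The job

Turn the tilt knob of the plywood stand until its platform is level, then bring the webcam onto the platform, square to it with the lens facing the knob end, and move it over the locating pin, which the foot hides, until it drops on and the foot lies flat on the platform. Finish while holding: keep the webcam gripped and keep pressing it down with about 10 newtons, without letting go, and with the platform still level. Leave the other things on the table alone.

Things in the scene. Friction and masses are not known exactly. Their poses are not given: they have to be found in the camera images.
- platform: platform of the fixed plywood stand, 130 (x) x 80 (y) x 8 mm, hinged at its end away from the knob. Origin on the hinge, in the plane of the upper face; z normal to that face, x from knob end to hinge end. At the start the knob end is 6 to 12 mm low; level, the face is 50 mm above the table, flush with the fixed side cheeks (6 mm thick, 3 mm beside it). The stand's base is 245 x 104 x 12 mm.
- platform_top (a point): middle of the platform's upper face, axes as the platform. A dark slot 60 x 13 mm along x (only a marking) runs through it. On it stands a steel locating pin, 10 mm across, 7 mm high, bevelled tip: at y = 0, but anywhere from x = -12 to +12 mm, firmly clamped. The pin's place is not reported: see it or feel for it.
- knob (a joint): angle of the tilt knob, rad, range -1.7 to 0.8; 0 = platform level, starts between -1.3 and -0.7. Positive is counter-clockwise from above and raises the knob end; the platform turns 0.07 rad about its hinge per rad of the knob (within 0.25 rad of 0 is level enough). Friction 0.15 N m; it stays where it is left.
- knob_grip (a point): grip point of the knob, on its upright axis, 54 mm above the table, 112 mm from the platform's middle at the end away from the hinge. A black disc 44 mm across carries a bar grip 42 (x) x 12 (y) x 22 mm (from 42 to 64 mm above the table); the point's x lies along the bar and turns with the knob, z up.
- webcam: webcam on a foot, 0.2 to 0.3 kg, loose on the table. Origin: centre of the foot's underside, z up. Foot: black plate 90 (x) x 64 (y) x 13 mm with a blind round hole in its underside at the origin, 14 mm across, 9 mm deep. Neck 20 x 36 mm (z 13 to 27). Grey camera block 26 (x) x 74 (y) mm (z 27 to 59): grip it across its 26 mm. Lens on the -x face. Resting on the pin's tip it is 7 mm too high.
- webcam_front (a point): middle of the lower front edge of the foot, 45 mm from the foot's centre on the lens side; axes as the webcam.
- mouse: black computer mouse, 100 x 58 x 34 mm; bystander, origin under its middle
- earbud_case: white earbud case, 46 x 60 x 26 mm; bystander, origin under its middle
- screwdriver: screwdriver lying on the table; bystander
- glue: white glue bottle, 48 across, 120 high mm; bystander, origin under its middle

How it is judged:
On the way, in this order (a step that is already met when the one before it is completed fails the run):
1. the platform is level, with the webcam not yet on it (angle between platform's own z axis and vertical below 0.018 rad and contact force between webcam and platform below 0.3 N), for 0.3 s.
2. the webcam has dropped over the pin and its foot lies flat on the level platform (angle between platform's own z axis and vertical below 0.018 rad and z of webcam in the frame of platform_top below 0.0022 m and angle between webcam's own z axis and vertical below 0.04 rad and x of webcam in the frame of platform_top between -0.017 and 0.017 m and y of webcam in the frame of platform_top between -0.005 and 0.005 m and angle between the x axis of webcam and the x axis of platform_top, either way round below 0.12 rad and x of webcam_front in the frame of platform_top below -0.02 m), for 0.2 s.
At the end, for the whole second after the job is handed in: Platform level within 0.018 rad; webcam square on it (0.12 rad), lens towards the knob, foot under 2.2 mm above the platform with the hole over the pin (within 17 mm of the middle along the slot, 5 mm across); still held by the fingers, at rest and pressed on the platform with 6 to 40 N (all of step 2 and contact force between webcam and platform between 6 and 40 N and contact force between the fingers and webcam above 3 N and linear speed of webcam below 0.01 m/s); the arm keeps its last pose, push and grip.
It fails at once if another thing on the table is moved by more than 40 mm (distance of any of mouse, earbud_case, screwdriver, glue from where it was at the start of the episode above 0.04 m).
It also fails if it takes over 62 s, if anything falls off the work surface, if the arm or the gripper's body presses on something with over 40 N, if the wrist force passes 120 N, or if a joint passes its speed limit or range.

## Working session

There is one attempt and no reset: what is moved stays moved. The work goes in short steps, Python scripts to look and compute and a shell command to move; the robot and the scene stay as the last step left them, time stands still between calls to the robot, and variables do not carry over. Pictures are saved under pics/ and viewed, at most 10 in all, crops included, and the job is handed in when it is done.

```bash
mkdir -p pics
python3 - <<'E'
from bench import ctrl
import cv2,numpy as np
for n in("scene","top"):
    p,d=ctrl.snapshot(n); cv2.imwrite(f"pics/{n}0.png",p[:,:,::-1]); np.save(f"pics/{n}0.npy",d)
    c=ctrl.calibration(n); print(n,c["fx"],c["cx"],c["cy"],np.round(c["pose"],3).tolist())
s=ctrl.get_state();print(s["time_s"],s["tcp_pos"],s["eef_rot"],s["ft_force"],s["gripper_width"])
E
```

```text
scene 442.42025011083246 287.0861565609733 211.70664568083896 [[0.453, 0.684, -0.572, 1.306], [0.891, -0.335, 0.305, -0.414], [0.017, -0.648, -0.762, 1.1], [0.0, 0.0, 0.0, 1.0]]
top 434.73991140173285 272.81282409488944 208.57901278816905 [[-0.009, -0.991, 0.132, 0.427], [-1.0, 0.01, 0.002, 0.014], [-0.003, -0.132, -0.991, 1.145], [0.0, 0.0, 0.0, 1.0]]
0.1 [ 0.20167286 -0.59096186  0.22155073] [ 9.86518751e-01  1.63645805e-01 -5.33076384e-05 -8.95711716e-04] [-0.14992356 -0.19768513  0.06433465] 0.08688968890123637
```

View pics/top0.png

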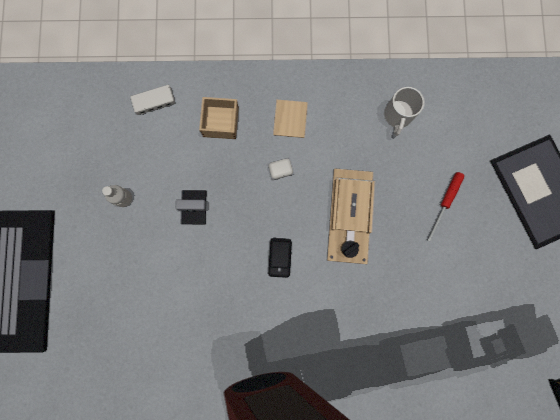

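View pics/scene0.png

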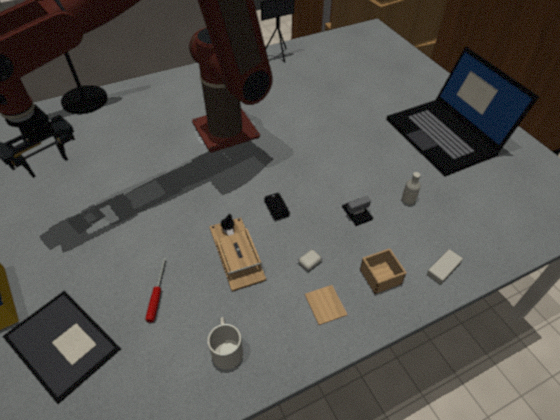

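The top view shows the stand around (352,216), with the knob at (350,249) nearer the robot. The webcam is at (193,207), the mouse at (280,257) and the glue at (115,195). Next I'll enlarge the two that matter and make metric measurements.

```bash
cat > h.py <<'E'
import numpy as np,cv2
from bench import ctrl
def pts(n,d):
    c=ctrl.calibration(n);v,u=np.mgrid[:d.shape[0],:d.shape[1]]
    P=np.stack([(u-c["cx"])/c["fx"]*d,(v-c["cy"])/c["fy"]*d,d],-1)
    T=np.array(c["pose"]);return P@T[:3,:3].T+T[:3,3]
def atz(n,u,v,z):
    c=ctrl.calibration(n);T=np.array(c["pose"]);r=T[:3,:3]@[(u-c["cx"])/c["fx"],(v-c["cy"])/c["fy"],1]
    return T[:3,3]+r*(z-T[2,3])/r[2]
def rect(Q):
    (c,s,a)=cv2.minAreaRect(Q[:,:2].astype(np.float32)*1000);return np.round(c,1),np.round(s,1),round(a,1)
def st():
    s=ctrl.get_state();print(round(s["time_s"],2),np.round(s["tcp_pos"],4),np.round(s["eef_rot"],4),np.round(s["ft_force"],1),round(s["gripper_width"],4),round(s["gripper_force"],1))
E
python3 - <<'E'
from h import *
p=cv2.imread("pics/top0.png");a=cv2.resize(p[160:275,320:385],None,fx=5,fy=5,interpolation=2);b=cv2.resize(p[175:240,165:220],None,fx=7,fy=7,interpolation=2)
h=max(a.shape[0],b.shape[0]);o=np.zeros((h,a.shape[1]+b.shape[1],3),np.uint8);o[:a.shape[0],:a.shape[1]]=a;o[:b.shape[0],a.shape[1]:]=b
cv2.imwrite("pics/crop.png",o)
d=np.load("pics/top0.npy");P=pts("top",d)
def reg(u0,u1,v0,v1,z0,z1):
    Q=P[v0:v1,u0:u1].reshape(-1,3);Q=Q[(Q[:,2]>z0)&(Q[:,2]<z1)];return Q
Q=reg(165,222,175,240,.045,.075);print("cam block",rect(Q),Q[:,2].mean(),len(Q))
Q=reg(165,222,175,240,.006,.075);print("cam all",rect(Q))
Q=reg(320,385,160,275,.006,.075);print("stand",rect(Q))
Q=reg(320,385,225,275,.052,.075);print("bar",rect(Q),len(Q),Q[:,2].max())
Q=reg(100,130,175,215,.02,.2);print("glue",rect(Q),Q[:,2].max())
Q=reg(320,385,230,275,.03,.075);print("knob",rect(Q),len(Q))
for v in range(180,245,5):print(v,np.round(P[v,345:365:3,2]*1000,1))
E
```

```text
cam block (array([584.2, 226.9]), array([74. , 27.6]), 86.3) 0.05838936123610418 317
cam all (array([581.2, 225. ]), array([147.2, 154.7]), 88.2)
stand (array([ 560. , -188.2]), array([295.9, 164. ]), 0.6)
bar (array([ 489.8, -185.3]), array([67. , 93.2]), 2.5) 88 0.0678868766785985
glue (array([609. , 411.5]), array([43.2, 47.8]), 61.8) 0.12614504525263115
knob (array([ 490.4, -185.4]), array([50.4, 89.1]), 57.0) 347
180 [52.5 51.5 49.1 52.2 50.1 46.1 48.9]
185 [44.6 51.2 47.9 46.1 52.3 46.2 53.4]
190 [52.9 48.6 47.3 50.1 51.8 47.8 49.9]
195 [47.2 46.7 49.9 45.3 43.8 46.6 49. ]
200 [48.8 48.3 46.6 46.2 48.6 47.1 47.7]
205 [47.4 40.3 44.2 55.3 45.8 46.8 47.6]
210 [46.5 45.6 43.5 47.  44.5 48.1 42.3]
215 [  44.1   43.4   45.    44.7 1144.5   44.    45.6]
220 [42.5 49.4 47.  44.7 47.1 46.1 45.4]
225 [41.6 43.4 40.5 43.  45.6 43.4 50.6]
230 [15.5 34.2 41.  42.4 38.9 44.7 39.5]
235 [13.7 32.1 35.4 13.4  8.5 12.  10.4]
240 [15.4 32.3 33.3 12.3 15.  13.8 13.9]
```

View pics/crop.png

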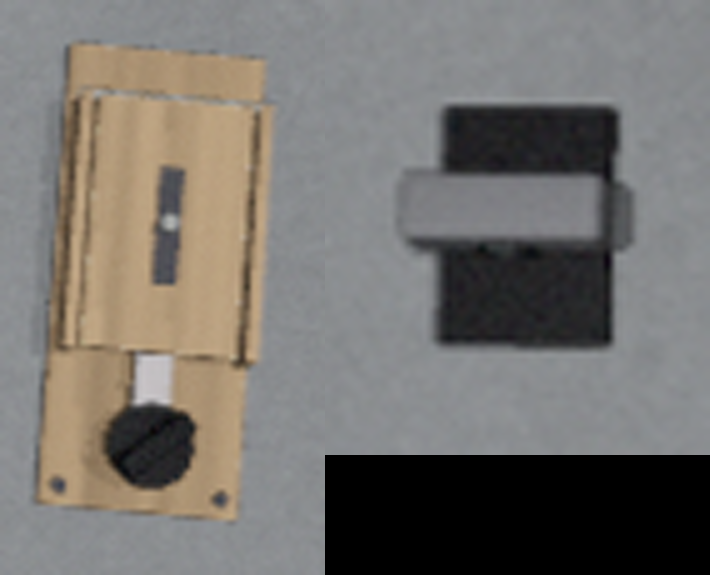

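The crop shows the pin at top pixel (354.0,204.4), the slot centre at (353.6,205.1), the knob centre at (350,249.2), and the bar pointing up-right at about -0.9 rad. The webcam foot centre is at (193.9,207.1), with the lens on the robot side.

Run:
```python
from h import *
d=np.load("pics/top0.npy");P=pts("top",d)
m=np.zeros(d.shape,np.uint8);cv2.fillConvexPoly(m,np.array([[341,181],[368,183],[366,228],[338,226]]),1)
Q=P[(m>0)&(P[...,2]>.03)&(P[...,2]<.06)]
x=Q-Q.mean(0);c=np.linalg.lstsq(np.c_[x[:,:2],np.ones(len(x))],x[:,2],rcond=None)[0];print("slope",c[:2],Q.mean(0))
print("slot ends",atz("top",354.2,193.4,.048),atz("top",353,216.8,.044),"pin",atz("top",354,204.4,.053))
print("knob",atz("top",350,249.2,.045),"mean",np.median(P[243:256,344:357].reshape(-1,3),0))
print("bar ends",atz("top",320+118/5,160+470/5,.05),atz("top",320+180/5,160+422/5,.05))
f=lambda X,Y:atz("top",165+(X-325)/7,175+Y/7,.013)
F=np.array([f(445,105),f(617,108),f(611,345),f(437,345)]);print("foot",F.mean(0),F)
Qb=P[175:240,165:222].reshape(-1,3);Qb=Qb[(Qb[:,2]>.052)&(Qb[:,2]<.066)];print(np.median(Qb,0),np.linalg.svd(Qb[:,:2]-Qb[:,:2].mean(0))[2][0])
Qk=P[238:262,338:363].reshape(-1,3);Qk=Qk[(Qk[:,2]>.055)&(Qk[:,2]<.08)];print("bar",Qk.mean(0),np.linalg.svd(Qk[:,:2]-Qk[:,:2].mean(0))[1:],len(Qk))
c=lambda X,Y:atz("top",320+X/5,160+Y/5,.012)
print("base",[np.round(c(*q),4) for q in((70,43),(267,57),(237,520),(37,501))])
```

```text
slope [ 0.05538486 -0.00442229] [ 0.58100712 -0.18870179  0.04698011]
slot ends [ 0.60970253 -0.19195681  0.048     ] [ 0.55004004 -0.18759192  0.044     ] pin [ 0.5806229  -0.18954595  0.053     ]
knob [ 0.467908  -0.1770821  0.045    ] mean [ 0.46774656 -0.17585862  0.04557462]
bar ends [ 0.45590228 -0.15980653  0.05      ] [ 0.47958054 -0.191663    0.05      ]
foot [0.58312904 0.22371781 0.013     ] [[0.62922084 0.25554948 0.013     ]
 [0.62741689 0.19056891 0.013     ]
 [0.53762041 0.19185787 0.013     ]
 [0.53825802 0.25689497 0.013     ]]
[0.58460492 0.22730896 0.05894837] [-0.03402983 -0.99942082]
bar [ 0.46944246 -0.17616539  0.0642915 ] (array([0.10909216, 0.03123684]), array([[-0.584938  ,  0.81107801],
       [-0.81107801, -0.584938  ]])) 83
base [array([ 0.6831, -0.1473,  0.012 ]), array([ 0.6744, -0.2517,  0.012 ]), array([ 0.4306, -0.2265,  0.012 ]), array([ 0.4414, -0.1235,  0.012 ])]
```

```bash
python3 -m creep '[[[0.555,0.864,-0.2,0,0,-0.99,0.45],[0.555,0.864,-0.2,0,0,-0.99,0.45],[0.555,0.864,-0.2,0,0,-0.99,0.45],[0.555,0.864,-0.2,0,0,-0.99,0.45],[0.555,0.864,-0.2,0,0,-0.99,0.45],[0.555,0.864,-0.2,0,0,-0.99,0.45],[0.555,0.864,-0.2,0,0,-0.99,0.45],[0.555,0.864,-0.2,0,0,-0.99,0.45],[0.555,0.864,-0.2,0,0,-0.99,0.45],[0.555,0.864,-0.2,0,0,-0.99,0.45],[0.555,0.864,-0.2,0,0,-0.99,0.45],[0.555,0.864,-0.2,0,0,-0.99,0.45],[0.555,0.864,-0.2,0,0,-0.99,0.45],[0.555,0.864,-0.2,0,0,-0.99,0.45],[0.555,0.864,-0.2,0,0,-0.99,0.45],[0.555,0.864,-0.2,0,0,-0.99,0.45],[0,0,0,0,0,0,0.45],[0,0,0,0,0,0,0.45]]]'
```

```text
time_s: 1.6
tcp_pos: [0.4681, -0.1752, 0.1257]
eef_rot: [0.893, -0.45, -0.001, 0.0]
ft_force: [-0.4, -0.2, -0.4]
gripper_width: 0.0392
gripper_force: 0.0
```

```bash
python3 -m creep '[[[0,-0.04,-0.65,0,0,0,0.45],[0,0,-0.65,0,0,0,0.45],[0,0,-0.65,0,0,0,0.45],[0,0,-0.65,0,0,0,0.45],[0,0,0,0,0,0,0.45],[0,0,0,0,0,0,0.45],[0,0,0,0,0,0,0],[0,0,0,0,0,0,0],[0,0,0,0,0,0,0],[0,0,0,0,0,0,0],[0,0,0,0,0,0,0],[0,0,0,0,0,0,0]]]'
```

```text
time_s: 2.6
tcp_pos: [0.4694, -0.1778, 0.0494]
eef_rot: [0.892, -0.452, 0.001, -0.001]
ft_force: [2.4, 2.8, 1.5]
gripper_width: 0.0116
gripper_force: 30.0
```

```bash
python3 -m creep '[[[0,0,0,0,0,0.96,0],[0,0,0,0,0,0.96,0],[0,0,0,0,0,0.96,0],[0,0,0,0,0,0.96,0],[0,0,0,0,0,0.96,0],[0,0,0,0,0,0.96,0],[0,0,0,0,0,0.96,0],[0,0,0,0,0,0.96,0],[0,0,0,0,0,0.96,0],[0,0,0,0,0,0.96,0],[0,0,0,0,0,0.96,0],[0,0,0,0,0,0,0],[0,0,0,0,0,0,0],[0,0,0,0,0,0,0]]]'; python3 -c "
from h import *
st();print(ctrl.get_state()['wrist_torque'])
p,d=ctrl.snapshot('top');P=pts('top',d)
m=np.zeros(d.shape,np.uint8);cv2.fillConvexPoly(m,np.array([[341,181],[368,183],[366,222],[338,220]]),1)
Q=P[(m>0)&(P[...,2]>.03)&(P[...,2]<.06)]
x=Q-Q.mean(0);c=np.linalg.lstsq(np.c_[x[:,:2],np.ones(len(x))],x[:,2],rcond=None)[0];print('slope',c[:2],Q.mean(0),len(Q))"
```

```text
time_s: 3.77
tcp_pos: [0.4694, -0.1779, 0.0494]
eef_rot: [0.999, -0.048, 0.001, 0.0]
ft_force: [3.7, 3.9, 4.2]
gripper_width: 0.0117
gripper_force: 30.0
3.77 [ 0.4694 -0.1779  0.0494] [ 9.989e-01 -4.780e-02  1.200e-03  1.000e-04] [3.7 3.9 4.2] 0.0117 30.0
[ 0.72457673 -0.5714454   0.15755394]
slope [-0.0081538   0.00076068] [ 0.59447767 -0.18450615  0.05074947] 957
```

```bash
python3 -m creep '[[[0,0,0,0,0,0,0.45],[0,0,0,0,0,0,0.45],[0,0,0,0,0,0,0.45],[0,0,1,0,0,0,0.45],[0,0,1,0,0,0,0.45],[0,0,1,0,0,0,0.5],[0.19,0.67,0,0,0,1,0.9],[0.19,0.67,0,0,0,1,0.9],[0.19,0.67,0,0,0,1,0.9],[0.19,0.67,0,0,0,1,0.9],[0.19,0.67,0,0,0,1,0.9],[0.19,0.67,0,0,0,1,0.9],[0.19,0.67,0,0,0,1,0.9],[0.19,0.67,0,0,0,1,0.9],[0.19,0.67,0,0,0,1,0.9],[0.19,0.67,0,0,0,1,0.9]]]'; python3 -c "
from h import *
p,d=ctrl.snapshot('top');P=pts('top',d)
cv2.imwrite('pics/lev.png',cv2.resize(p[160:275,320:385,::-1],None,fx=5,fy=5,interpolation=2))
m=np.zeros(d.shape,np.uint8);cv2.fillConvexPoly(m,np.array([[341,181],[368,183],[366,228],[338,226]]),1)
Q=P[(m>0)&(P[...,2]>.03)&(P[...,2]<.06)]
x=Q-Q.mean(0);c=np.linalg.lstsq(np.c_[x[:,:2],np.ones(len(x))],x[:,2],rcond=None)[0];print('slope',c[:2],Q.mean(0),len(Q))
m=np.zeros(d.shape,np.uint8);cv2.fillConvexPoly(m,np.array([[324,172],[372,172],[372,184],[324,184]]),1)
Qk=P[238:262,338:363].reshape(-1,3);Qk=Qk[(Qk[:,2]>.055)&(Qk[:,2]<.08)];print('bar',Qk.mean(0),np.linalg.svd(Qk[:,:2]-Qk[:,:2].mean(0))[1:],len(Qk))"
```

```text
time_s: 5.15
tcp_pos: [0.5248, 0.0237, 0.138]
eef_rot: [0.938, 0.347, -0.001, 0.0]
ft_force: [-0.3, 0.1, -0.5]
gripper_width: 0.0778
gripper_force: 0.0
slope [0.00095022 0.00282183] [ 0.58059595 -0.188055    0.05065007] 1308
bar [ 0.46860159 -0.17577108  0.06419082] (array([0.11428907, 0.0343092 ]), array([[-0.9978792 ,  0.06509296],
       [ 0.06509296,  0.9978792 ]])) 90
```

View pics/lev.png

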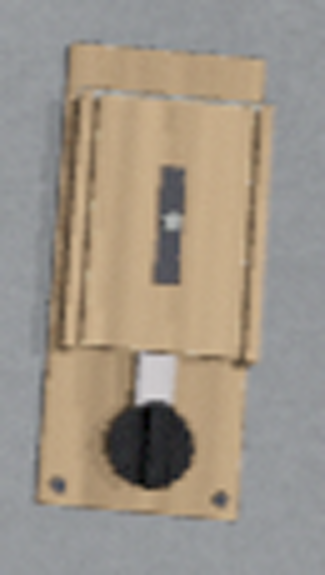

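Platform is level (slope 0.001) and the bar lies along the stand axis. The pin is at crop (173,221), which is pixel (354.6,204.2). Now the webcam.

```bash
python3 -m creep '[[[0.177,0.613,0,0,0,0.95,0.9],[0.177,0.613,0,0,0,0.95,0.9],[0.177,0.613,0,0,0,0.95,0.9],[0.177,0.613,0,0,0,0.95,0.9],[0.177,0.613,0,0,0,0.95,0.9],[0.177,0.613,0,0,0,0.95,0.9],[0.177,0.613,0,0,0,0.95,0.9],[0.177,0.613,0,0,0,0.95,0.9],[0.177,0.613,0,0,0,0.95,0.9],[0.177,0.613,0,0,0,0.95,0.9],[0.177,0.613,0,0,0,0.95,0.9],[0,0,-0.9,0,0,0,0.9],[0,0,-0.9,0,0,0,0.9],[0,0,-0.9,0,0,0,0.9],[0,0,-0.9,0,0,0,0.9],[0,0,0,0,0,0,0.9],[0,0,0,0,0,0,0.9]]]'
```

```text
time_s: 6.62
tcp_pos: [0.5816, 0.2244, 0.0285]
eef_rot: [0.717, 0.697, -0.002, -0.001]
ft_force: [0.3, 1.4, 1.0]
gripper_width: 0.0783
gripper_force: 0.0
```

```bash
python3 -m creep '[[[0,0,0,0,0,0,0],[0,0,0,0,0,0,0],[0,0,0,0,0,0,0],[0,0,0,0,0,0,0],[0,0,0,0,0,0,0],[0,0,0,0,0,0,0],[0,0,0,0,0,0,0],[0,0,0,0,0,0,0],[0,0,1,0,0,0,0],[0,0,1,0,0,0,0],[0,0,1,0,0,0,0],[0,0,0,0,0,0,0],[0,0,0,0,0,0,0],[0,0,0,0,0,0,0]]]'; python3 -c "
from h import *
st()
p,d=ctrl.snapshot('top');cv2.imwrite('pics/g_top.png',cv2.resize(p[150:260,130:260,::-1],None,fx=3,fy=3))
q,_=ctrl.snapshot('scene');a=cv2.resize(q[150:250,300:420,::-1],None,fx=3,fy=3);b=cv2.imread('pics/g_top.png');cv2.imwrite('pics/g.png',np.hstack([a[:300],b[:300]]))"
```

```text
time_s: 7.78
tcp_pos: [0.5828, 0.2251, 0.1194]
eef_rot: [0.717, 0.697, -0.001, -0.0]
ft_force: [-0.1, 0.1, -3.2]
gripper_width: 0.0253
gripper_force: 30.0
7.78 [0.5828 0.2251 0.1194] [ 7.171e-01  6.970e-01 -8.000e-04 -4.000e-04] [-0.1  0.1 -3.2] 0.0253 30.0
```

View pics/g.png

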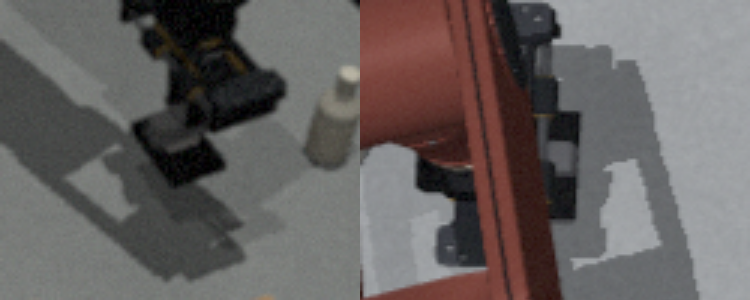

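Webcam is held (grip 30 N, weight about 3 N) and hangs level. Next I carry it over to the stand.

```bash
python3 -m creep '[[[0,-0.69,0,0,0,-0.045,0],[0,-0.69,0,0,0,-0.045,0],[0,-0.69,0,0,0,-0.045,0],[0,-0.69,0,0,0,-0.045,0],[0,-0.69,0,0,0,-0.045,0],[0,-0.69,0,0,0,-0.045,0],[0,-0.69,0,0,0,-0.045,0],[0,-0.69,0,0,0,-0.045,0],[0,-0.69,0,0,0,-0.045,0],[0,-0.69,0,0,0,-0.045,0],[0,-0.69,0,0,0,-0.045,0],[0,-0.69,0,0,0,-0.045,0],[0,-0.69,0,0,0,-0.045,0],[0,-0.69,0,0,0,-0.045,0],[0,-0.69,0,0,0,-0.045,0],[0,-0.69,0,0,0,-0.045,0],[0,-0.69,0,0,0,-0.045,0],[0,-0.69,0,0,0,-0.045,0],[0,-0.69,0,0,0,-0.045,0],[0,-0.69,0,0,0,-0.045,0]]]';  python3 -m creep '[[[0,0,-0.4,0,0,0,0],[0,0,0,0,0,0,0],[0,0,0,0,0,0,0]]]'; python3 -c "
from h import *
st()
print('pin',atz('top',354.6,204.2,.057),'slot',atz('top',354.6,193.4,.05),atz('top',353.2,216.8,.05))
p,d=ctrl.snapshot('top');q,e=ctrl.snapshot('scene');np.save('pics/e.npy',e);np.save('pics/d.npy',d)
cv2.imwrite('pics/s.png',np.hstack([cv2.resize(q[195:295,190:290,::-1],None,fx=4,fy=4,interpolation=2),cv2.resize(p[160:260,310:410,::-1],None,fx=4,fy=4,interpolation=2)]))"
```

```text
time_s: 9.55
tcp_pos: [0.5822, -0.1891, 0.1182]
eef_rot: [0.742, 0.671, -0.001, -0.002]
ft_force: [-0.3, 0.1, -2.2]
gripper_width: 0.0252
gripper_force: 30.0
time_s: 9.8
tcp_pos: [0.5856, -0.1912, 0.1101]
eef_rot: [0.742, 0.67, 0.0, 0.003]
ft_force: [2.1, -4.0, 8.2]
gripper_width: 0.0251
gripper_force: 30.0
9.8 [ 0.5856 -0.1912  0.1101] [7.421e-01 6.703e-01 4.000e-04 2.900e-03] [ 2.1 -4.   8.2] 0.0251 30.0
pin [ 0.5805533  -0.19033194  0.057     ] slot [ 0.60935825 -0.19260064  0.05      ] [ 0.54936188 -0.18699933  0.05      ]
```

View pics/s.png

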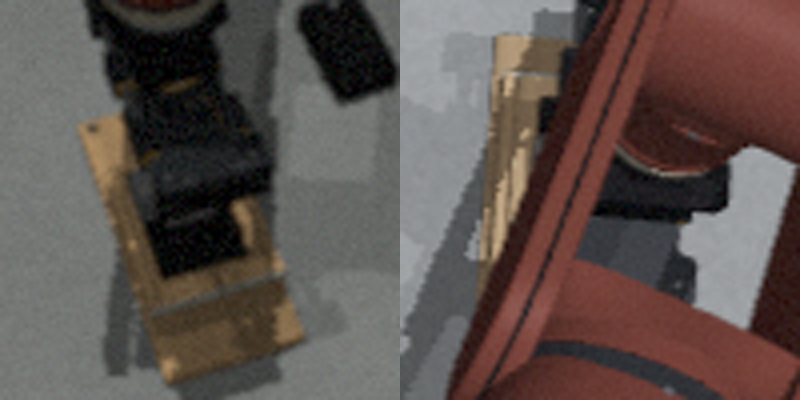

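The scene crop shows the webcam foot over the platform, its hinge-side edge at about crop (200,265). The wrist force is unexpected at this height, so I'll check for a dynamic effect or contact and read the foot height from depth.

```bash
python3 -m creep '[[[0,0,0,0,0,0,0],[0,0,0,0,0,0,0]]]'; python3 -c "
from h import *
e=np.load('pics/e.npy');P=pts('scene',e)
for v in range(195+44,195+80,3):
  print(v,[tuple(np.round(P[v,u]*1000).astype(int)) for u in (190+36,190+44,190+50,190+56,190+64)])"
```

```text
time_s: 10.07
tcp_pos: [0.5856, -0.1908, 0.1102]
eef_rot: [0.742, 0.671, 0.0, 0.003]
ft_force: [2.3, -4.1, 7.4]
gripper_width: 0.0252
gripper_force: 30.0
239 [(np.int64(581), np.int64(-217), np.int64(116)), (np.int64(667), np.int64(-220), np.int64(221)), (np.int64(675), np.int64(-207), np.int64(223)), (np.int64(679), np.int64(-193), np.int64(220)), (np.int64(679), np.int64(-172), np.int64(207))]
242 [(np.int64(591), np.int64(-221), np.int64(117)), (np.int64(676), np.int64(-224), np.int64(222)), (np.int64(679), np.int64(-209), np.int64(217)), (np.int64(677), np.int64(-193), np.int64(206)), (np.int64(675), np.int64(-171), np.int64(189))]
245 [(np.int64(596), np.int64(-223), np.int64(111)), (np.int64(677), np.int64(-225), np.int64(211)), (np.int64(669), np.int64(-207), np.int64(191)), (np.int64(671), np.int64(-192), np.int64(183)), (np.int64(590), np.int64(-139), np.int64(52))]
248 [(np.int64(596), np.int64(-224), np.int64(97)), (np.int64(669), np.int64(-224), np.int64(188)), (np.int64(593), np.int64(-183), np.int64(68)), (np.int64(600), np.int64(-168), np.int64(68)), (np.int64(599), np
[... 1247 characters left out ...]
), np.int64(-239), np.int64(51)), (np.int64(631), np.int64(-219), np.int64(52)), (np.int64(640), np.int64(-204), np.int64(53)), (np.int64(643), np.int64(-188), np.int64(47)), (np.int64(632), np.int64(-159), np.int64(12))]
269 [(np.int64(618), np.int64(-239), np.int64(32)), (np.int64(637), np.int64(-222), np.int64(46)), (np.int64(647), np.int64(-207), np.int64(50)), (np.int64(632), np.int64(-185), np.int64(14)), (np.int64(642), np.int64(-164), np.int64(13))]
272 [(np.int64(613), np.int64(-239), np.int64(9)), (np.int64(629), np.int64(-221), np.int64(19)), (np.int64(632), np.int64(-204), np.int64(11)), (np.int64(640), np.int64(-188), np.int64(12)), (np.int64(650), np.int64(-167), np.int64(11))]
```

The foot top is at z≈70 mm with the TCP at 110 mm. So the webcam slipped down in the hand on lifting: it is held by only about 6 mm of the block and is already touching the pin tip. I'll lift clear, shift back, and lower it gently.

```bash
python3 -m creep '[[[0,0,0.25,0,0,0,0],[0,0,0,0,0,0,0],[0,0,0,0,0,0,0],[0,0,0,0,0,0,0]]]'; python3 -c "
from h import *
e=ctrl.snapshot('scene')[1];P=pts('scene',e)[236:268,215:262].reshape(-1,3)
Q=P[(P[:,2]>.066)&(P[:,2]<.084)];print(len(Q),np.percentile(Q[:,2],[5,50,95]),rect(Q))
Q=Q[Q[:,0]>.6]; c,r=np.linalg.lstsq(np.c_[Q[:,:2]-[.585,-.19],np.ones(len(Q))],Q[:,2],rcond=None)[:2];print(c,rect(Q))"
```

```text
time_s: 10.4
tcp_pos: [0.5827, -0.1879, 0.1146]
eef_rot: [0.742, 0.671, -0.0, -0.001]
ft_force: [-0.6, -0.1, -2.6]
gripper_width: 0.0249
gripper_force: 30.0
284 [0.06873718 0.07338028 0.07676215] (array([ 605.1, -188.3]), array([64.6, 47.6]), 84.1)
[-0.06419215  0.00477358  0.07485228] (array([ 614.6, -189.3]), array([65.8, 28.9]), 89.6)
```

```bash
python3 -m creep '[[[-0.07,-0.08,0,0,0,0,0],[0,0,0,0,0,0,0],[0,0,-0.1,0,0,0,0],[0,0,-0.1,0,0,0,0],[0,0,-0.05,0,0,0,0],[0,0,0,0,0,0,0],[0,0,0,0,0,0,0]]]'
```

```text
time_s: 11.03
tcp_pos: [0.5817, -0.1908, 0.1082]
eef_rot: [0.742, 0.671, 0.0, -0.0]
ft_force: [2.7, 0.7, -4.1]
gripper_width: 0.0253
gripper_force: 29.9
```

```bash
python3 -m creep '[[[0,0,-0.07,0,0,0,0],[0,0,-0.07,0,0,0,0],[0,0,-0.07,0,0,0,0],[0,0,0,0,0,0,0],[0,0,0,0,0,0,0]]]'
```

```text
time_s: 11.45
tcp_pos: [0.5812, -0.1902, 0.1043]
eef_rot: [0.742, 0.671, 0.0, -0.001]
ft_force: [-6.4, 6.8, 11.9]
gripper_width: 0.0253
gripper_force: 30.0
```

```bash
python3 -c "
from h import *
q,e=ctrl.snapshot('scene');PP=pts('scene',e);P=PP[236:268,215:262].reshape(-1,3)
Q=P[(P[:,2]>.056)&(P[:,2]<.084)&(P[:,0]>.595)];c=np.linalg.lstsq(np.c_[Q[:,:2]-[.585,-.19],np.ones(len(Q))],Q[:,2],rcond=None)[0];print(len(Q),np.median(Q[:,2]),c,rect(Q))
cv2.imwrite('pics/s2.png',cv2.resize(q[205:285,195:295,::-1],None,fx=7,fy=7,interpolation=2))"
```

```text
239 0.06336998682598316 [-0.08116516  0.00561256  0.06550809] (array([ 621. , -184.6]), array([79. , 51.8]), 88.0)
```

View pics/s2.png

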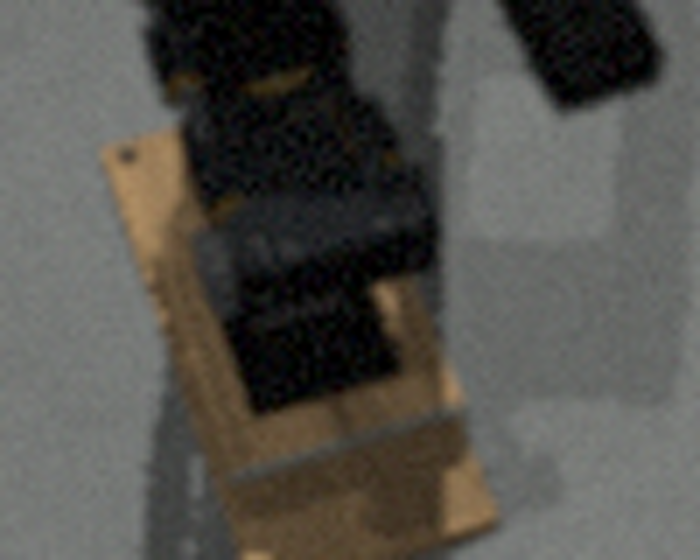

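The foot sits low on the platform, its hinge-side edge at crop (320,395), with the foot top near z≈63–65 mm. That means it has dropped over the pin. I'll let go so it settles flat, then regrip lower.

```bash
python3 -m creep '[[[0,0,0.08,0,0,0,0],[0,0,0,0,0,0,0],[0,0,0,0,0,0,0.5],[0,0,0,0,0,0,0.5],[0,0,0,0,0,0,0.5],[0,0,0,0,0,0,0.5],[0,0,0,0,0,0,0.5]]]'; python3 -c "
from h import *
q,e=ctrl.snapshot('scene');PP=pts('scene',e);P=PP[236:268,215:262].reshape(-1,3)
Q=P[(P[:,2]>.058)&(P[:,2]<.084)&(P[:,0]>.595)];c=np.linalg.lstsq(np.c_[Q[:,:2]-[.585,-.19],np.ones(len(Q))],Q[:,2],rcond=None)[0];print(len(Q),np.median(Q[:,2]),c,rect(Q))"
```

```text
time_s: 12.08
tcp_pos: [0.5815, -0.1914, 0.1046]
eef_rot: [0.742, 0.671, -0.0, 0.0]
ft_force: [-0.4, -0.8, 0.3]
gripper_width: 0.0424
gripper_force: 0.0
233 0.06371770875645533 [0.00548293 0.00333818 0.06343338] (array([ 612.2, -191.6]), array([63.7, 36.1]), 84.7)
```

Foot is flat (slope about 0) with its top at 63.4 mm, so it's seated. Now I go down and regrip.

```bash
python3 -m creep '[[[0,0,-0.3,0,0,0,0.5],[0,0,-0.3,0,0,0,0.5],[0,0,-0.3,0,0,0,0.5],[0,0,0,0,0,0,0.5],[0,0,0,0,0,0,0],[0,0,0,0,0,0,0],[0,0,0,0,0,0,0],[0,0,0,0,0,0,0],[0,0,0,0,0,0,0],[0,0,0,0,0,0,0],[0,0,0,0,0,0,0],[0,0,0,0,0,0,0],[0,0,0,0,0,0,0],[0,0,0,0,0,0,0]]]'
```

```text
time_s: 13.3
tcp_pos: [0.5818, -0.1913, 0.0781]
eef_rot: [0.742, 0.671, 0.0, 0.0]
ft_force: [-0.8, -0.0, 3.6]
gripper_width: 0.0257
gripper_force: 30.0
```

```bash
python3 -m creep '[[[0,0,-0.04,0,0,0,0],[0,0,0,0,0,0,0],[0,0,0,0,0,0,0],[0,0,0,0,0,0,0]]]'
```

```text
time_s: 13.63
tcp_pos: [0.5819, -0.1913, 0.0781]
eef_rot: [0.742, 0.671, 0.0, 0.0]
ft_force: [-4.2, 1.3, 11.2]
gripper_width: 0.0256
gripper_force: 30.0
```

```bash
python3 -m creep '[[[0,0,0,0,0,0,0],[0,0,0,0,0,0,0],[0,0,0,0,0,0,0],[0,0,0,0,0,0,0],[0,0,0,0,0,0,0],[0,0,0,0,0,0,0]]]'; python3 -c "
from h import *
q,e=ctrl.snapshot('scene');PP=pts('scene',e);P=PP[236:268,215:262].reshape(-1,3)
Q=P[(P[:,2]>.058)&(P[:,2]<.08)&(P[:,0]>.595)];c=np.linalg.lstsq(np.c_[Q[:,:2]-[.585,-.19],np.ones(len(Q))],Q[:,2],rcond=None)[0];print(len(Q),np.median(Q[:,2]),c,rect(Q))
Q=P[(P[:,2]>.04)&(P[:,2]<.056)&(P[:,0]>.62)];print(len(Q),np.median(Q[:,2]));st()"
```

```text
time_s: 14.13
tcp_pos: [0.5819, -0.1913, 0.0781]
eef_rot: [0.742, 0.671, 0.0, 0.0]
ft_force: [-5.0, 1.4, 11.2]
gripper_width: 0.0257
gripper_force: 30.0
151 0.06328781535807737 [0.01378607 0.00091374 0.06272477] (array([ 617. , -192.4]), array([65.9, 27.4]), 78.4)
227 0.05104875216150817
14.18 [ 0.5818 -0.1913  0.078 ] [7.417e-01 6.708e-01 1.000e-04 4.000e-04] [-4.8  2.2 10.7] 0.0258 30.0
```

Seated flat, gripped and pressed with a steady force of about 11 N, so I'm handing it in.

```bash
python3 -c "
from bench import ctrl
print(ctrl.job_done())"
```

```text
the job is handed in; nothing more can be done
None
```

I handed the job in with the platform level, the webcam flat over the pin with its lens towards the knob, and the gripper holding it and pressing with about 11 N; it slipped in the grip on the first lift, so I regripped it once on the pin, and no verdict came back.

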